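# Line the barrel bungs up by size on the bung board

### The job

Put the four pale wooden barrel bungs away on the bung board in order of thickness: the thickest on the dark round mark next to the brass knob, then the next thickest, and so on down to the thinnest on the mark at the far end from the knob. Stand one bung upright on each mark, narrow end down and well centred, and let go of them all.

Things in the scene. Friction and masses are not known exactly. Their poses are not given: they have to be found in the camera images.
- bung_a_centre (a point): Centre (half-way up, 18 mm above its foot) of the thinnest of the four barrel bungs: a loose, solid, round turned plug of pale wood, 22 mm in diameter at the top (3 mm in radius less at the foot) and 36 mm high, standing on its narrow end on the worktop; z axis up along its axis; under 0.15 kg.
- bung_b_centre (a point): Centre (half-way up, 20 mm above its foot) of the second thinnest of the four barrel bungs: a loose, solid, round turned plug of pale wood, 30 mm in diameter at the top (3 mm in radius less at the foot) and 40 mm high, standing on its narrow end on the worktop; z axis up along its axis; under 0.15 kg.
- bung_c_centre (a point): Centre (half-way up, 22 mm above its foot) of the second thickest of the four barrel bungs: a loose, solid, round turned plug of pale wood, 38 mm in diameter at the top (3 mm in radius less at the foot) and 44 mm high, standing on its narrow end on the worktop; z axis up along its axis; under 0.15 kg.
- bung_d_centre (a point): Centre (half-way up, 24 mm above its foot) of the thickest of the four barrel bungs: a loose, solid, round turned plug of pale wood, 46 mm in diameter at the top (3 mm in radius less at the foot) and 48 mm high, standing on its narrow end on the worktop; z axis up along its axis; under 0.15 kg.
- mark_1: Mark 1 of 4 along the bung board (at one end; 1, 2, 3, 4 follow one another): flat dark disc, 48 mm across, let into the top of a fixed board of brown wood 300 x 60 x 16 mm. Origin at the disc's centre on the board's top face, 16 mm above the worktop; x axis along the row, y across it, z up. Marks are 60 mm apart. All four are alike.
- mark_2: Mark 2 of 4 along the bung board (in the middle; 1, 2, 3, 4 follow one another): flat dark disc, 48 mm across, let into the top of a fixed board of brown wood 300 x 60 x 16 mm. Origin at the disc's centre on the board's top face, 16 mm above the worktop; x axis along the row, y across it, z up. Marks are 60 mm apart. All four are alike.
- mark_3: Mark 3 of 4 along the bung board (in the middle; 1, 2, 3, 4 follow one another): flat dark disc, 48 mm across, let into the top of a fixed board of brown wood 300 x 60 x 16 mm. Origin at the disc's centre on the board's top face, 16 mm above the worktop; x axis along the row, y across it, z up. Marks are 60 mm apart. All four are alike.
- mark_4: Mark 4 of 4 along the bung board (at the other end; 1, 2, 3, 4 follow one another): flat dark disc, 48 mm across, let into the top of a fixed board of brown wood 300 x 60 x 16 mm. Origin at the disc's centre on the board's top face, 16 mm above the worktop; x axis along the row, y across it, z up. Marks are 60 mm apart. All four are alike.
- brass_knob: Fixed turned brass knob, 18 mm across and 26 mm high, standing on the board at one end of the row, 44 mm beyond the end mark's centre; it may be at either end (the other end has only a low wooden peg, 9 mm high). Origin at its foot on the board's top face.
Not all that is in view belongs to the job. Leave any orange look-alike of the part that bears bung_d_centre alone.

How it is judged:
At the end, for the whole second after the job is handed in: Each bung stands on its own mark, in order of thickness from the brass knob (thickest) to the other end (thinnest): centre within 12 mm of the mark's centre seen from above, foot on the board within 4 mm, upright within 0.15 rad with the narrow end down, at rest and touched by no finger (((horizontal distance between brass_knob and mark_1 below 0.1 m and horizontal distance between bung_d_centre and mark_1 below 0.012 m and z of bung_d_centre in the frame of mark_1 between 0.02 and 0.028 m and horizontal distance between bung_c_centre and mark_2 below 0.012 m and z of bung_c_centre in the frame of mark_2 between 0.018 and 0.026 m and horizontal distance between bung_b_centre and mark_3 below 0.012 m and z of bung_b_centre in the frame of mark_3 between 0.016 and 0.024 m and horizontal distance between bung_a_centre and mark_4 below 0.012 m and z of bung_a_centre in the frame of mark_4 between 0.014 and 0.022 m) or (horizontal distance between brass_knob and mark_4 below 0.1 m and horizontal distance between bung_d_centre and mark_4 below 0.012 m and z of bung_d_centre in the frame of mark_4 between 0.02 and 0.028 m and horizontal distance between bung_c_centre and mark_3 below 0.012 m and z of bung_c_centre in the frame of mark_3 between 0.018 and 0.026 m and horizontal distance between bung_b_centre and mark_2 below 0.012 m and z of bung_b_centre in the frame of mark_2 between 0.016 and 0.024 m and horizontal distance between bung_a_centre and mark_1 below 0.012 m and z of bung_a_centre in the frame of mark_1 between 0.014 and 0.022 m)) and angle between each of bung_a_centre, bung_b_centre, bung_c_centre, bung_d_centre's own z axis and vertical below 0.15 rad and linear speed of each of bung_a, bung_b, bung_c, bung_d below 0.02 m/s and contact force between each of bung_a, bung_b, bung_c, bung_d and the fingers below 0.1 N).
It also fails if it takes over 88 s, if anything falls off the work surface, if the arm or the gripper's body presses on something with over 40 N, if the wrist force passes 120 N, or if a joint passes its speed limit or range.

### The arm

A 6-joint arm with a two-finger parallel gripper is mounted at the origin on a cart in front of the work surface, level with it; the furniture and walls round the work are solid. World frame = base frame: x ahead of the robot, y to its left, z up, the work surface at z = 0. Lengths are in m, angles in rad, forces in N, time in s.
With the tool pointing down it reaches from about 0.325 to 0.775 m from the base axis. Payload 9.3 kg.
Tool frame: the origin (TCP) lies midway between the tips of the shut fingers; the grasp point (between the pads) lies 19 mm behind it (tcp_to_grasp is the distance from the TCP to the grasp point, in m); z points along the fingers, y is the line along which they close (so a half turn about z gives the same grasp; the last joint's range is limited). The gripper opens to 85 mm and grips with 20 to 120 N. Pads are 22 mm wide; open, the fingers measure 114 mm over their backs; the gripper's body (76 mm by 85 mm) begins 54 mm behind the grasp point. The pads swing forward as they close: fully open they stand 13 mm farther back than shut.
Start: joints at [-1.37, 0.259, 0.021, 1.334, 0, 1.418], TCP at [0.191, -0.516, 0.193] pointing down, gripper open.
Joint ranges: [-3.04, 3.04], [-0.91, 1.82], [-1.04, 1.36], [-1.92, 1.95], [-1.52, 1.45], [-3.14, 3.14]. Speed limits (rad/s): [2.22, 2.22, 2.79, 3.14, 3.14, 3.14].

### API

Orientations are given as a rotation vector (axis times angle).
In Python, from plant import read_state, grab_frame, calibration, sign_off, tcp_to_grasp gives the robot as it stands.
- The arm moves only by the tool servo_tool, never from a script. Its argument "commands" is a list of rows, each a list of 5 numbers: the shift along the tool's x, y, z in m, then the turn about the tool's z in rad, then the opening, from -1 (shut) to 1 (fully open). In form: [[tx, ty, tz, spin, fingers], ...]. A call has 1 to 20 rows; each row is the pose to reach, as a shift and turn from the pose commanded when the call began, along the tool's axes at that moment; what a row does not reach only later rows make up. A row lasts 1/10 s, in which the tool goes at most 50 mm and 8.59 degrees, less where a joint would pass 70% of its speed; a pose out of reach is approached as far as the arm can. A call with a gripper value outside its range is refused whole. The fingers move at their own pace and stop on an object; "force" is the grip in N (left out, the last holds). Time passes only in rows, so rows that repeat a pose let the fingers close. It gives the time, the measured TCP pose, the force, the opening and the grip force at its end, in the units of the state.
- read_state(): the state, without advancing time (a new reading comes with each control period).
- grab_frame(name): name is "side" or "top" or "wrist"; returns the picture (420x560x3 uint8, red, green, blue); there is no depth.
- calibration(name): a dict with "fovy" (degrees; the focal length in pixels is half the picture's height over the tangent of half this angle, whatever the lens; pixels are square), "cx", "cy" (the principal point, pixels), "origin" and "attitude" of the camera in the world; the wrist camera has in their place "T_tool_cam" (4x4, takes a point from camera to tool coordinates, whose origin is the TCP and whose axes are the flange's). Camera axes: x right, y up, looking along -z (the intrinsics and any distortion apply to the point x, -y, -z); pixel columns grow to the right and rows downward; lengths in m; the calibration is good to about 2 mm. A picture is of the moment at which its call begins: read the wrist's pose just before it. calibration takes no time and is no camera call.
- sign_off(): hands the job in; it is judged then, once.
The state is a dict: "clock": time; "q": joint angles; "joint_vel": joint speeds; "effort": joint torques, N m; "tcp_pos": TCP position; "tool_rot": TCP orientation; "force": force on the tool from outside, world axes, zero at the start; "ft_torque": the same for the moment, N m; "finger_gap": finger opening in m; "grasp_force": force on a finger pad.
Only numpy, scipy, OpenCV 4.12 (cv2) and the standard library are available. Lean on these libraries where they do the work, as an engineer would, in place of code of your own. Each camera call takes 0.05 s, during which the arm holds its last target. There are 200 camera calls.

## Working session

There is one attempt and no reset: what is moved stays moved. The work goes in short steps, Python scripts to look and compute and a tool call to move; the robot and the scene stay as the last step left them, time stands still between calls to the robot, and variables do not carry over. Pictures are saved under pics/ and viewed, at most 14 in all, crops included, and the job is handed in when it is done.

Besides the shell and the picture viewer there is one more tool, called after "Call:" in YAML: its name, and indented under it one key for each argument. servo_tool: Moves the arm, as the interface text tells. Its arguments: {"type":"object","properties":{"commands":{"type":"array","items":{"type":"array","items":{"type":"number"}}},"force":{"type":"number"}},"required":["commands"]}

```bash
ls; mkdir -p pics; python3 - <<'E'
from plant import *
import cv2
s=read_state();print(s)
for n in("top","side","wrist"):
    print(n,calibration(n))
    cv2.imwrite(f"pics/{n}0.png",grab_frame(n)[:,:,::-1])
print(tcp_to_grasp if not callable(tcp_to_grasp) else tcp_to_grasp())
E
```

```text
pics
{'clock': 0.0, 'q': array([-1.36958962e+00,  2.59191391e-01,  2.07431781e-02,  1.33370233e+00,
        9.87587633e-06,  1.41821625e+00]), 'joint_vel': array([ 0.0010657 , -0.00087409, -0.00040799,  0.00049104,  0.00118441,
        0.00163692]), 'effort': array([ 5.09410609e-05, -5.55643988e+01,  3.44524169e+01,  1.39156086e-02,
       -1.81722048e-04,  1.91820533e-06]), 'tcp_pos': array([ 0.19048913, -0.51559664,  0.19275933]), 'tool_rot': array([-3.09123555e+00, -5.52594992e-01,  3.61901880e-05]), 'force': array([-0.50392198, -0.06417236,  0.68645933]), 'ft_torque': array([-0.001455  , -0.00425404,  0.01679729]), 'grasp_force': 0.0, 'finger_gap': 0.08511176301158264}
top {'fovy': 55.125125586626126, 'cx': 280.9610060355655, 'cy': 208.6855069415135, 'origin': array([0.33143859, 0.18969903, 0.90278679]), 'attitude': array([ 0.12004812, -0.11249296, -1.55354988])}
side {'fovy': 42.59702145497493, 'cx': 273.4230935418869, 'cy': 207.91687887272363, 'origin': array([-0.14869296,  0.39876348,  0.76348985]), 'attitude': array([ 0.50702683, -0.70853382, -1.77490413])}
wrist {'fovy': 69.10336636174843, 'cx': 273.077064407357, 'cy': 212.67296924988517, 'T_tool_cam': array([[ 1.65642318e-03,  9.63821065e-01,  2.66544953e-01,
         6.72582433e-02],
       [ 9.99998604e-01, -1.65544364e-03, -2.28364528e-04,
        -4.64965490e-04],
       [ 2.21147604e-04,  2.66544959e-01, -9.63822461e-01,
        -1.79927026e-01],
       [ 0.00000000e+00,  0.00000000e+00,  0.00000000e+00,
         1.00000000e+00]])}
0.0187
```

View pics/top0.png

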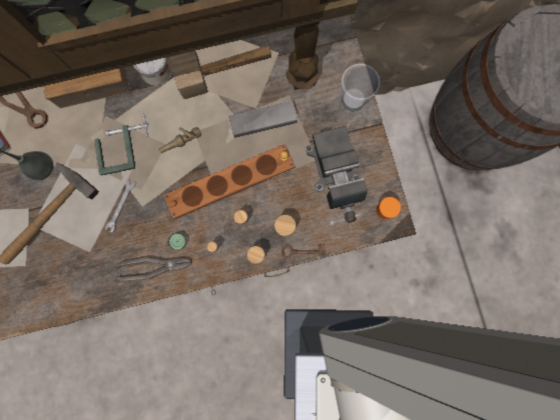

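View pics/side0.png

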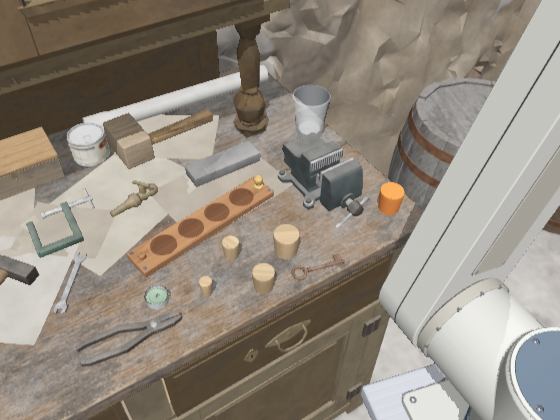

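The top view shows the board with marks near (192,195), (217,185), (242,174) and (266,164), and the knob at the right end (284,156). The bungs are near (285,226), (256,254), (240,216) and (212,247). The side view shows the same layout, with the orange decoy off to the right. I'll enlarge both.

```bash
python3 - <<'E'
import cv2
t=cv2.imread("pics/top0.png")[140:275,160:310];s=cv2.imread("pics/side0.png")[165:305,120:310]
cv2.imwrite("pics/tc.png",cv2.resize(t,None,fx=4,fy=4,interpolation=2))
cv2.imwrite("pics/sc.png",cv2.resize(s,None,fx=4,fy=4,interpolation=2))
E
```

```text
(no output)
```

View pics/tc.png

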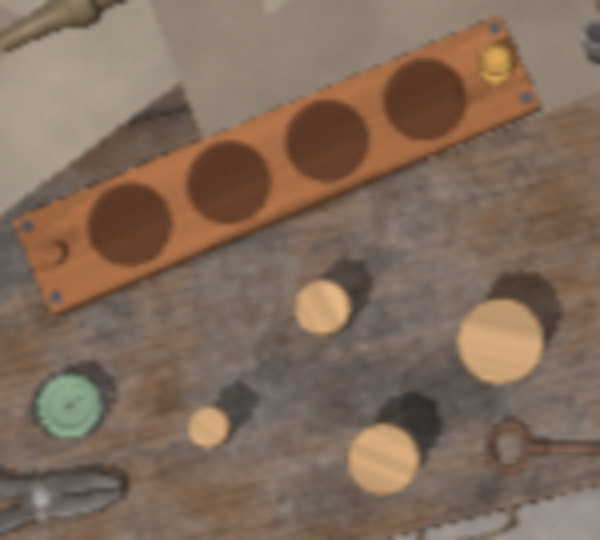

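View pics/sc.png

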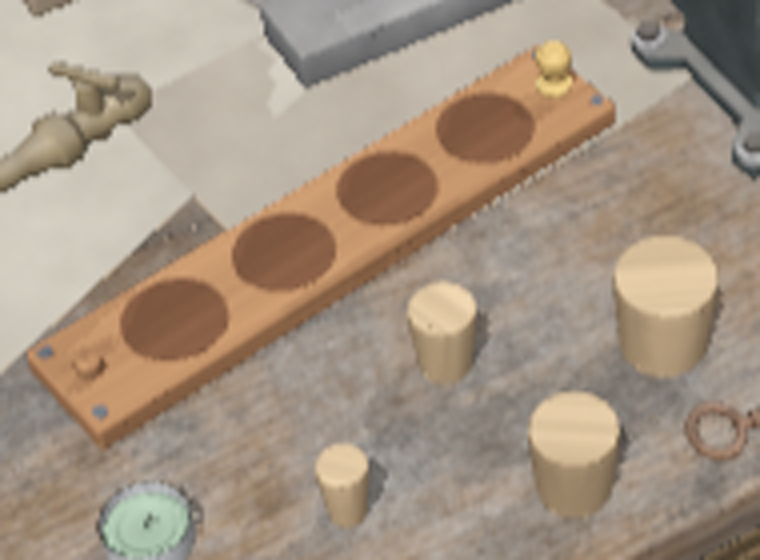

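The crops show these positions, in crop pixels:

| Item | Top crop | Side crop |
|---|---|---|
| Mark M1 | (130,224) | (175,319) |
| Mark M2 | (229,182) | (284,252) |
| Mark M3 | (328,140) | (387,188) |
| Mark M4 (knob end) | (425,99) | (485,127) |
| Bung d, top | (501,341) | (666,276) |
| Bung c, top | (384,459) | (575,432) |
| Bung b, top | (323,307) | (443,309) |
| Bung a, top | (209,427) | (343,467) |

```bash
cat > h.py <<'E'
import numpy as np,cv2
from plant import *
from scipy.spatial.transform import Rotation as R
def ray(n,uv,st=None):
    c=calibration(n);f=210/np.tan(np.radians(c["fovy"])/2)
    d=np.array([(uv[0]-c["cx"])/f,-(uv[1]-c["cy"])/f,-1.])
    if n=="wrist":
        T=c["T_tool_cam"];Rw=R.from_rotvec(st["tool_rot"]).as_matrix()
        return st["tcp_pos"]+Rw@T[:3,3],Rw@T[:3,:3]@d
    return c["origin"],R.from_rotvec(c["attitude"]).as_matrix()@d
def tri(*rays):
    A=0;b=0;P=[]
    for o,d in rays:
        d=d/np.linalg.norm(d);p=np.eye(3)-np.outer(d,d);A=A+p;b=b+p@o;P.append((p,o))
    x=np.linalg.solve(A,b);return x,[round(1e3*np.linalg.norm(p@(x-o)),1) for p,o in P]
def atz(r,z):
    o,d=r;return o+d*(z-o[2])/d[2]
def proj(n,x,st):
    o,_=ray(n,(0,0),st);c=calibration(n);f=210/np.tan(np.radians(c["fovy"])/2)
    M=R.from_rotvec(st["tool_rot"]).as_matrix()@c["T_tool_cam"][:3,:3]
    p=M.T@(x-o);return np.array([c["cx"]-f*p[0]/p[2],c["cy"]+f*p[1]/p[2]])
E
python3 - <<'E'
from h import *
N="m1 m2 m3 m4 d c b a".split()
t=np.array([(130,224),(229,182),(328,140),(425,99),(501,341),(384,459),(323,307),(209,427)])
s=np.array([(175,319),(284,252),(387,188),(485,127),(666,276),(575,432),(443,309),(343,467)])
t=(t+.5)/4-.5+[160,140];s=(s+.5)/4-.5+[120,165]
H=[.016]*4+[.048,.044,.040,.036];X={}
np.set_printoptions(precision=4,suppress=True)
for n,a,b,h in zip(N,t,s,H):
    x,e=tri(ray("top",a),ray("side",b));X[n]=x
    print(n,x,e,"r",np.hypot(x[0],x[1]).round(3),atz(ray("top",a),h)[:2],atz(ray("side",b),h)[:2])
for i in (1,2,3):print(np.linalg.norm(X[f"m{i+1}"]-X[f"m{i}"]))
st=read_state();print(R.from_rotvec(st["tool_rot"]).as_matrix())
E
```

```text
m1 [0.4908 0.3946 0.0164] [np.float64(0.3), np.float64(0.3)] r 0.63 [0.4908 0.3945] [0.4913 0.3949]
m2 [0.5156 0.3402 0.0161] [np.float64(0.3), np.float64(0.3)] r 0.618 [0.5155 0.3399] [0.5159 0.3404]
m3 [0.5407 0.2854 0.0159] [np.float64(0.6), np.float64(0.6)] r 0.611 [0.5405 0.2849] [0.5409 0.2859]
m4 [0.5649 0.2309 0.0171] [np.float64(0.4), np.float64(0.4)] r 0.61 [0.565  0.2306] [0.5661 0.2311]
d [0.4246 0.1863 0.0475] [np.float64(0.5), np.float64(0.5)] r 0.464 [0.4243 0.1859] [0.4244 0.1869]
c [0.3611 0.2475 0.0406] [np.float64(0.2), np.float64(0.2)] r 0.438 [0.361  0.2471] [0.3588 0.2484]
b [0.4426 0.2827 0.0388] [np.float64(0.3), np.float64(0.3)] r 0.525 [0.4423 0.2823] [0.4417 0.2831]
a [0.3771 0.3425 0.0343] [np.float64(0.1), np.float64(0.1)] r 0.509 [0.377  0.3421] [0.3759 0.3427]
0.05987476853440299
0.06022076937706093
0.05959955832600286
[[ 0.9381  0.3465 -0.0002]
 [ 0.3465 -0.9381  0.001 ]
 [ 0.0002 -0.001  -1.    ]]
```

Heights, 60 mm mark spacing and ray gaps all agree with the text. The knob is by m4, so d→m4, c→m3, b→m2 and a→m1. I'll keep the fingers across the row throughout, and start by going above d.

Call:
servo_tool:
  commands:
    - [0.288, -0.231, 0, -0.8, 1]
    - [0.288, -0.231, 0, -0.8, 1]
    - [0.288, -0.231, 0, -0.8, 1]
    - [0.288, -0.231, 0, -0.8, 1]
    - [0.288, -0.231, 0, -0.8, 1]
    - [0.288, -0.231, 0, -0.8, 1]
    - [0.288, -0.231, 0, -0.8, 1]
    - [0.288, -0.231, 0, -0.8, 1]
    - [0.463, -0.577, 0, -1.641, 1]
    - [0.463, -0.577, 0, -1.641, 1]
    - [0.463, -0.577, 0, -1.641, 1]
    - [0.463, -0.577, 0, -1.641, 1]
    - [0.463, -0.577, 0, -1.641, 1]
    - [0.463, -0.577, 0, -1.641, 1]
    - [0.463, -0.577, 0, -1.641, 1]
    - [0.463, -0.577, 0, -1.641, 1]
    - [0.463, -0.577, 0.05, -1.641, 1]
    - [0.463, -0.577, 0.05, -1.641, 1]
    - [0.463, -0.577, 0.05, -1.641, 0.5]
    - [0.463, -0.577, 0.05, -1.641, 0.5]
  force: 40

```text
clock: 2.15
tcp_pos: [0.4262, 0.1854, 0.1454]
tool_rot: [1.705, 2.637, 0.003]
force: [0.1, 0.2, 0.3]
finger_gap: 0.0641
grasp_force: 0.0
```

```bash
python3 - <<'E'
from h import *
np.set_printoptions(precision=4,suppress=True)
s=read_state();print(s["clock"],s["tcp_pos"],s["finger_gap"],s["q"]);M=R.from_rotvec(s["tool_rot"]).as_matrix();print(M)
f=grab_frame("wrist");cv2.imwrite("pics/w1.png",f[:,:,::-1].copy())
for n,p in dict(d=(.4246,.1863,.048),c=(.361,.2475,.044),m4=(.565,.231,.016),b=(.4426,.2827,.04)).items():print(n,proj("wrist",np.array(p),s))
E
```

```text
2.15 [0.4262 0.1854 0.1454] 0.06413927554545622 [ 0.2295  0.1329 -0.2652  1.1703 -0.0001  1.3774]
[[-0.4104  0.9119  0.0025]
 [ 0.9119  0.4104  0.0005]
 [-0.0005  0.0025 -1.    ]]
d [271.7258 202.1266]
c [234.2    109.9443]
m4 [410.9784 210.7643]
b [334.6989 112.0349]
```

View pics/w1.png

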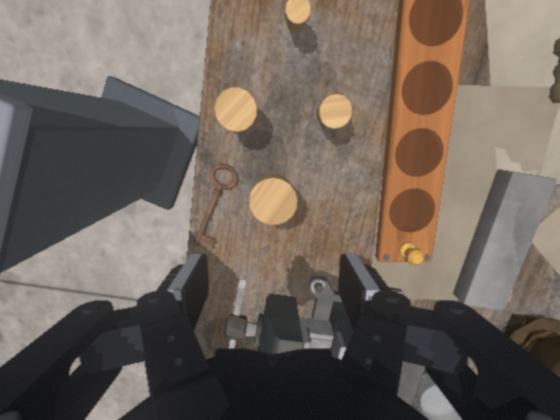

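The wrist view shows d at (273,201), c at (236,109) and m4 at (411,210). All are within 2 px of the projected positions, so I'll grasp d.

Call:
servo_tool:
  commands:
    - [0, 0, 0.05, 0, 0.5]
    - [0, 0, 0.1, 0, 0.5]
    - [0, 0, 0.139, 0, 0.5]
    - [0, 0, 0.139, 0, 0.5]
    - [0, 0, 0.139, 0, 0.5]
    - [0, 0, 0.139, 0, -1]
    - [0, 0, 0.139, 0, -1]
    - [0, 0, 0.139, 0, -1]
    - [0, 0, 0.139, 0, -1]
    - [0, 0, 0.139, 0, -1]
    - [0, 0, 0.139, 0, -1]
  force: 40

```text
clock: 3.3
tcp_pos: [0.4281, 0.1862, 0.0093]
tool_rot: [1.701, 2.634, 0.009]
force: [-4.9, -2.7, 37.6]
finger_gap: 0.03
grasp_force: 41.1
```

Call:
servo_tool:
  commands:
    - [0, 0, -0.04, 0, -1]
    - [0, 0, -0.08, 0, -1]
    - [0, 0, -0.1, 0, -1]
    - [0, 0, -0.1, 0, -1]
    - [0, 0, -0.1, 0, -1]

```text
clock: 3.8
tcp_pos: [0.4255, 0.1859, 0.1057]
tool_rot: [1.703, 2.637, 0.003]
force: [0.8, 0.2, 0.7]
finger_gap: -0.0003
grasp_force: 0.0
```

The grip was lost. I'll look before doing anything else.

```bash
python3 - <<'E'
from h import *
s=read_state();print(s["tcp_pos"])
f=grab_frame("wrist");g=grab_frame("side")[150:310,120:420]
cv2.imwrite("pics/w2.png",np.vstack([cv2.resize(f,(420,315)),cv2.resize(g,(420,224))])[:,:,::-1])
cv2.imwrite("pics/w2full.png",f[:,:,::-1].copy());cv2.imwrite("pics/s2.png",grab_frame("side")[:,:,::-1].copy())
E
```

```text
[0.42552859 0.18588989 0.10569187]
```

View pics/w2.png

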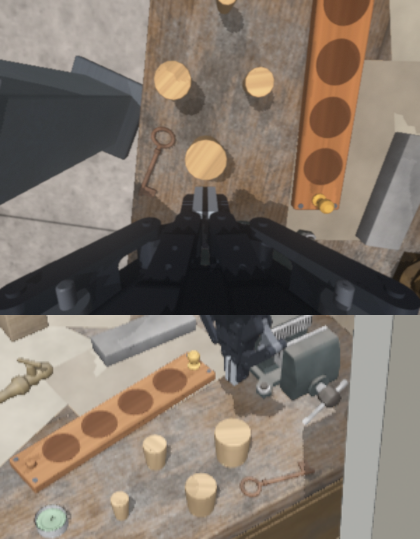

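```bash
python3 - <<'E'
from h import *
np.set_printoptions(precision=4,suppress=True)
w=cv2.imread("pics/w2full.png")[150:300,200:360];g=cv2.imread("pics/s2.png")[150:300,200:360]
cv2.imwrite("pics/z2.png",np.hstack([cv2.resize(w,None,fx=2.5,fy=2.5,interpolation=2),cv2.resize(g,None,fx=2.5,fy=2.5,interpolation=2)]))
s=read_state();print(s["tcp_pos"],s["finger_gap"],s["force"])
for p in [(.4246,.1863,.048),(.361,.2475,.044)]:print(proj("wrist",np.array(p),s))
E
```

```text
[0.4245 0.1856 0.1039] -0.00018202085027496588 [ 0.0222 -0.2073 -1.1528]
[273.6804 215.3341]
[229.9146 108.0386]
```

View pics/z2.png

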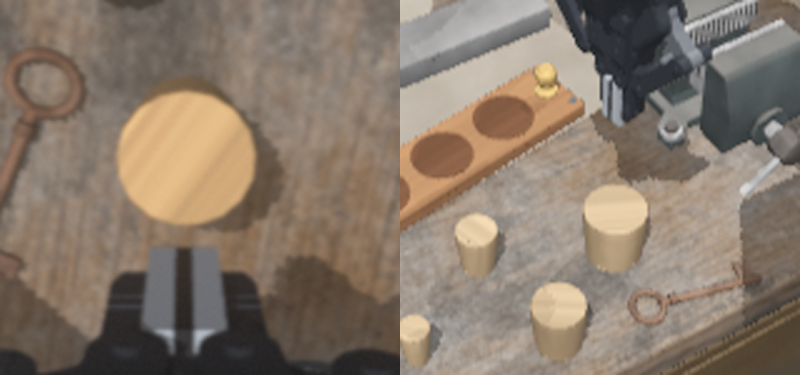

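d stands unmoved at wrist (275,213) and side (286,234), so the fingers slipped off it. I'll retry in stages and check each one.

Call:
servo_tool:
  commands:
    - [0, 0, 0, 0, 0.5]
    - [0, 0, 0, 0, 0.5]
    - [0, 0, 0, 0, 0.5]
    - [0, 0, 0, 0, 0.5]
    - [0, 0, 0, 0, 0.5]
    - [0, 0, 0, 0, 0.5]
    - [0, 0, 0.05, 0, 0.5]
    - [0, 0, 0.096, 0, 0.5]
    - [0, 0, 0.096, 0, 0.5]
    - [0, 0, 0.096, 0, 0.5]
    - [0, 0, 0.096, 0, 0.5]
  force: 40

```text
clock: 5.05
tcp_pos: [0.4264, 0.1861, 0.0104]
tool_rot: [1.703, 2.638, 0.003]
force: [0.6, -0.1, 0.2]
finger_gap: 0.0644
grasp_force: 0.0
```

Call:
servo_tool:
  commands:
    - [0, 0, 0, 0, 0.1]
    - [0, 0, 0, 0, 0.1]
    - [0, 0, 0, 0, 0.1]

```text
clock: 5.35
tcp_pos: [0.4255, 0.1859, 0.0092]
tool_rot: [1.704, 2.638, 0.002]
force: [-0.3, 0.3, -0.1]
finger_gap: 0.0468
grasp_force: 0.0
```

```bash
python3 - <<'E'
from h import *
w=grab_frame("wrist")[:, 100:460];g=grab_frame("side")[150:300,200:360]
cv2.imwrite("pics/z3.png",np.hstack([w,cv2.resize(g,(440,420),interpolation=2)])[:,:,::-1])
E
```

```text
(no output)
```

View pics/z3.png

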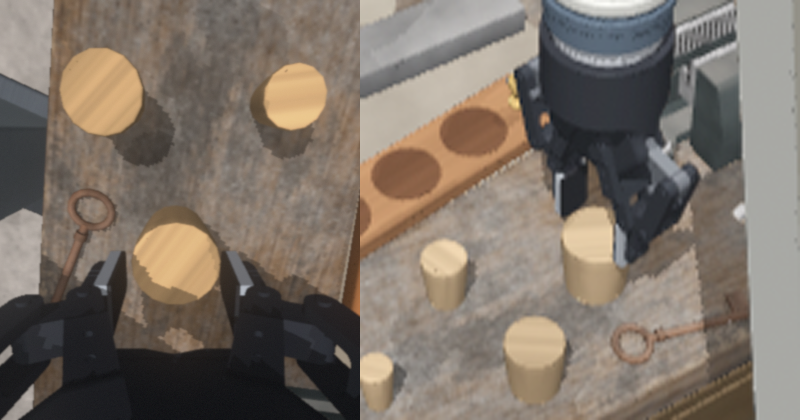

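Wrist left panel shows d between the pads, which are still well clear of it. The reported opening therefore reads lower than the true pad gap. I'll close from here and check that the grip settles.

Call:
servo_tool:
  commands:
    - [0, 0, 0, 0, -1]
    - [0, 0, 0, 0, -1]
    - [0, 0, 0, 0, -1]
    - [0, 0, 0, 0, -1]
  force: 60

```text
clock: 5.85
tcp_pos: [0.4227, 0.1848, 0.0103]
tool_rot: [-1.704, -2.639, 0.004]
force: [-19.3, -8.1, 49.2]
finger_gap: -0.0
grasp_force: 23.8
```

Call:
servo_tool:
  commands:
    - [0, 0, 0, 0, -1]
    - [0, 0, 0, 0, -1]
    - [0, 0, 0, 0, -1]
    - [0, 0, 0, 0, -1]

```text
clock: 6.25
tcp_pos: [0.4233, 0.185, 0.0106]
tool_rot: [-1.704, -2.639, 0.003]
force: [-17.0, -6.5, 41.4]
finger_gap: -0.0001
grasp_force: 20.4
```

```bash
python3 - <<'E'
from h import *
w=grab_frame("wrist")[:, 100:460];g=grab_frame("side")[150:300,200:360]
cv2.imwrite("pics/z4.png",np.hstack([w,cv2.resize(g,(440,420),interpolation=2)])[:,:,::-1])
E
```

```text
(no output)
```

View pics/z4.png

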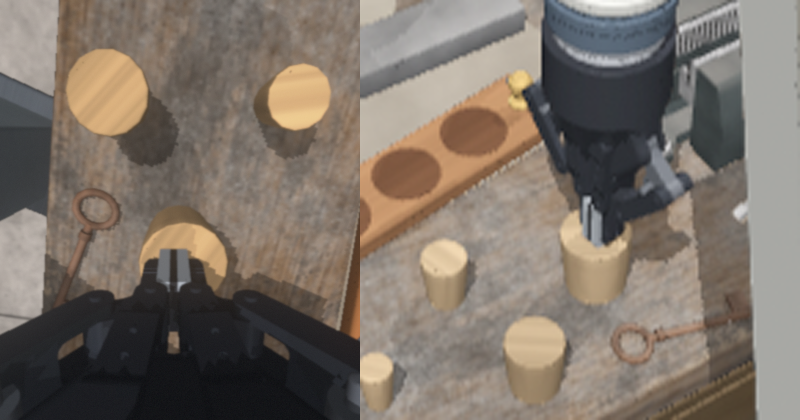

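The fingers are standing shut on top of d: wrist tips near (275,250), side view tip near (286,238). The real tips are therefore about 37 mm short of the reported TCP. I'll check that against the images.

```bash
python3 - <<'E'
from h import *
np.set_printoptions(precision=4,suppress=True)
s=read_state();print(s["clock"],s["tcp_pos"],s["force"],s["q"])
for n,p in dict(c=(.361,.2475,.0435),b=(.4426,.2827,.0395)).items():
    print(n,proj("wrist",np.array(p),s))
M=R.from_rotvec(s["tool_rot"]).as_matrix()
for z in (0,-.02,-.037,-.05):
    print(z,proj("wrist",s["tcp_pos"]+M@[.011,0,z],s))
# tip seen in side: z along tcp vertical line
r=ray("side",(286.2,238.4));v=s["tcp_pos"];print(tri(r,(v,np.array([0,0,1.]))))
E
```

```text
6.35 [0.4233 0.185  0.0106] [-17.1439  -6.9718  41.0956] [ 0.2308  0.2469 -0.5014  0.8238 -0.0012  1.3776]
c [204.6651  94.5967]
b [397.6321  99.241 ]
0 [273.1609 223.9033]
-0.02 [273.1673 234.7729]
-0.037 [273.1741 246.167 ]
-0.05 [273.1804 256.6749]
(array([0.4236, 0.1858, 0.0355]), [np.float64(0.9), np.float64(0.9)])
```

Confirmed: the wrist camera agrees with the reported pose, and the tips sit about 37 mm behind the TCP. I'll go that much lower. Lift, open, then descend to a reported z of about -0.032.

Call:
servo_tool:
  commands:
    - [0, 0, -0.03, 0, -1]
    - [0, 0, -0.06, 0, 0.5]
    - [0, 0, -0.06, 0, 0.5]
    - [0, 0, -0.06, 0, 0.5]
    - [0, 0, -0.06, 0, 0.5]
    - [0, 0, -0.06, 0, 0.5]
    - [0, 0, -0.06, 0, 0.5]
    - [0, 0, -0.06, 0, 0.5]
    - [0, 0, -0.03, 0, 0.5]
    - [0, 0, 0, 0, 0.5]
    - [0, 0, 0.03, 0, 0.5]
    - [0, 0, 0.04, 0, 0.5]
    - [0, 0, 0.04, 0, 0.5]
    - [0, 0, 0.04, 0, 0.5]
  force: 40

```text
clock: 7.75
tcp_pos: [0.4255, 0.1859, -0.0308]
tool_rot: [1.704, 2.639, 0.001]
force: [-0.2, -0.2, -0.5]
finger_gap: 0.0639
grasp_force: 0.0
```

Call:
servo_tool:
  commands:
    - [0, 0, 0, 0, -1]
    - [0, 0, 0, 0, -1]
    - [0, 0, 0, 0, -1]
    - [0, 0, 0, 0, -1]
    - [0, 0, 0, 0, -1]
    - [0, 0, 0, 0, -1]

```text
clock: 8.35
tcp_pos: [0.426, 0.186, -0.0302]
tool_rot: [1.703, 2.638, 0.003]
force: [-0.7, -0.4, 5.7]
finger_gap: 0.045
grasp_force: 39.9
```

The grip on d holds, with a gap of 45 mm at 40 N. Lift it and carry it to m4.

Call:
servo_tool:
  commands:
    - [0, 0, -0.02, 0, -1]
    - [0, 0, -0.06, 0, -1]
    - [0, 0, -0.1, 0, -1]
    - [-0.005, 0.04, -0.1, 0, -1]
    - [-0.009, 0.08, -0.1, 0, -1]
    - [-0.013, 0.115, -0.1, 0, -1]
    - [-0.016, 0.146, -0.1, 0, -1]
    - [-0.016, 0.146, -0.1, 0, -1]
    - [-0.016, 0.146, -0.06, 0, -1]
    - [-0.016, 0.146, -0.03, 0, -1]
    - [-0.016, 0.146, -0.019, 0, -1]
    - [-0.016, 0.146, -0.017, 0, -1]
    - [-0.016, 0.146, -0.017, 0, -1]
    - [-0.016, 0.146, -0.017, 0, -1]

```text
clock: 9.75
tcp_pos: [0.5651, 0.2314, -0.0134]
tool_rot: [1.704, 2.638, 0.002]
force: [-0.8, 0.8, -1.6]
finger_gap: 0.0446
grasp_force: 41.4
```

d is 0.6 mm above the board. Set it down, release, lift and go above c.

Call:
servo_tool:
  commands:
    - [0, 0, 0.001, 0, -1]
    - [0, 0, 0.001, 0, 0.5]
    - [0, 0, 0.001, 0, 0.5]
    - [0, 0, 0.001, 0, 0.5]
    - [0, 0, -0.04, 0, 0.5]
    - [0, 0, -0.08, 0, 0.5]
    - [0, 0, -0.1, 0, 0.5]
    - [0.025, -0.045, -0.1, 0, 0.5]
    - [0.05, -0.09, -0.1, 0, 0.5]
    - [0.075, -0.135, -0.1, 0, 0.5]
    - [0.099, -0.178, -0.1, 0, 0.5]
    - [0.099, -0.178, -0.1, 0, 0.5]
    - [0.099, -0.178, -0.1, 0, 0.5]
    - [0.099, -0.178, -0.1, 0, 0.5]

```text
clock: 11.15
tcp_pos: [0.3629, 0.2485, 0.0858]
tool_rot: [1.704, 2.638, 0.002]
force: [0.6, 0.0, 0.1]
finger_gap: 0.064
grasp_force: 0.0
```

```bash
python3 - <<'E'
from h import *
np.set_printoptions(precision=4,suppress=True)
s=read_state();print(s["tcp_pos"],s["finger_gap"])
w=grab_frame("wrist");g=grab_frame("side")[150:300,200:360]
for n,p in dict(c=(.361,.2475,.0435),b=(.4426,.2827,.0395),d=(.565,.231,.064)).items():
    print(n,proj("wrist",np.array(p),s))
cv2.imwrite("pics/z5.png",np.hstack([w[:, 60:560][:, :450],cv2.resize(g,(350,328)) if 0 else cv2.resize(g,(350,420))])[:,:,::-1])
E
```

```text
[0.3629 0.2485 0.0858] 0.06398826620807782
c [270.2653 221.1176]
b [384.7675 221.5799]
d [498.5025 349.7033]
```

View pics/z5.png

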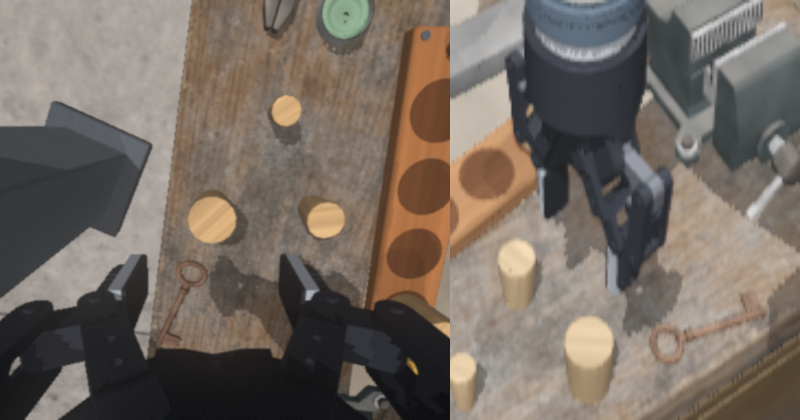

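c is at wrist (272,220), within about 1 mm of the tool axis. The side crop shows the gripper clear of everything. Grasp c and lift.

Call:
servo_tool:
  commands:
    - [0, 0, 0.04, 0, 0.5]
    - [0, 0, 0.08, 0, 0.5]
    - [0, 0, 0.117, 0, 0.5]
    - [0, 0, 0.117, 0, 0.5]
    - [0, 0, 0.117, 0, 0.5]
    - [0, 0, 0.117, 0, -1]
    - [0, 0, 0.117, 0, -1]
    - [0, 0, 0.117, 0, -1]
    - [0, 0, 0.117, 0, -1]
    - [0, 0, 0.117, 0, -1]
    - [0, 0, 0.117, 0, -1]
    - [0, 0, 0.1, 0, -1]
    - [0, 0, 0.06, 0, -1]
    - [0, 0, 0.02, 0, -1]
    - [0, 0, 0.02, 0, -1]

```text
clock: 12.75
tcp_pos: [0.3645, 0.2496, 0.0707]
tool_rot: [1.701, 2.635, 0.012]
force: [1.3, 0.4, -1.2]
finger_gap: 0.0369
grasp_force: 40.3
```

Gripped, with a gap of 36.9 mm. Carry c to m3.

Call:
servo_tool:
  commands:
    - [-0.01, 0.045, 0, 0, -1]
    - [-0.02, 0.09, 0, 0, -1]
    - [-0.03, 0.135, 0, 0, -1]
    - [-0.039, 0.177, 0, 0, -1]
    - [-0.039, 0.177, 0, 0, -1]
    - [-0.039, 0.177, 0.04, 0, -1]
    - [-0.039, 0.177, 0.07, 0, -1]
    - [-0.039, 0.177, 0.079, 0, -1]
    - [-0.039, 0.177, 0.08, 0, -1]
    - [-0.039, 0.177, 0.08, 0, -1]
    - [-0.039, 0.177, 0.08, 0, -1]

```text
clock: 13.85
tcp_pos: [0.5391, 0.2857, -0.0139]
tool_rot: [1.704, 2.639, 0.001]
force: [0.0, 0.5, 0.1]
finger_gap: 0.0367
grasp_force: 40.2
```

Call:
servo_tool:
  commands:
    - [0, 0.001, 0.001, 0, -1]
    - [0, 0.001, 0.001, 0, 0.4]
    - [0, 0.001, 0.001, 0, 0.4]
    - [0, 0.001, 0.001, 0, 0.4]
    - [0, 0.001, -0.04, 0, 0.4]
    - [0, 0.001, -0.08, 0, 0.4]
    - [0, 0.001, -0.1, 0, 0.3]
    - [0.02, -0.045, -0.1, 0, 0.3]
    - [0.037, -0.088, -0.1, 0, 0.3]
    - [0.037, -0.088, -0.1, 0, 0.3]
    - [0.037, -0.088, -0.1, 0, 0.3]
    - [0.037, -0.088, -0.1, 0, 0.3]

```text
clock: 15.05
tcp_pos: [0.4446, 0.2833, 0.0857]
tool_rot: [1.704, 2.638, 0.001]
force: [-0.1, 0.3, -0.6]
finger_gap: 0.0554
grasp_force: 0.0
```

```bash
python3 - <<'E'
from h import *
np.set_printoptions(precision=4,suppress=True)
s=read_state();print(s["tcp_pos"],s["finger_gap"])
w=grab_frame("wrist");g=grab_frame("top")[130:260,150:320]
for n,p in dict(a=(.377,.3425,.035),b=(.4426,.2827,.0395),c=(.5407,.2854,.060),d=(.565,.231,.064),m2=(.5157,.34,.016)).items():
    print(n,proj("wrist",np.array(p),s))
cv2.imwrite("pics/z6.png",np.hstack([w[:, 120:],cv2.resize(g,(360,275)) if 0 else np.vstack([cv2.resize(g,(360,275)),np.zeros((145,360,3),np.uint8)])])[:,:,::-1])
E
```

```text
[0.4446 0.2833 0.0857] 0.05535116455975781
a [221.3123 108.2471]
b [270.4588 219.0945]
c [392.2337 276.0733]
d [385.8177 347.6985]
m2 [379.4482 185.4932]
```

View pics/z6.png

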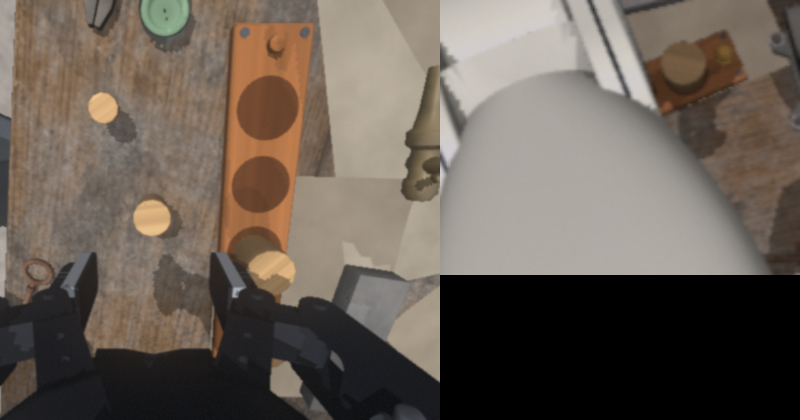

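b is at wrist (272,218), aligned with the tool. c stands on m3 at (392,271), as expected. Grasp b.

Call:
servo_tool:
  commands:
    - [0, 0, 0.04, 0, 0.3]
    - [0, 0, 0.08, 0, 0.3]
    - [0, 0, 0.117, 0, 0.3]
    - [0, 0, 0.117, 0, 0.3]
    - [0, 0, 0.117, 0, 0.3]
    - [0, 0, 0.117, 0, -1]
    - [0, 0, 0.117, 0, -1]
    - [0, 0, 0.117, 0, -1]
    - [0, 0, 0.117, 0, -1]
    - [0, 0, 0.117, 0, -1]
    - [0, 0, 0.117, 0, -1]
    - [0, 0, 0.1, 0, -1]
    - [0, 0, 0.06, 0, -1]
    - [0, 0, 0.02, 0, -1]
    - [0, 0, 0.02, 0, -1]

```text
clock: 16.65
tcp_pos: [0.4465, 0.2844, 0.0713]
tool_rot: [1.701, 2.635, 0.013]
force: [1.1, 0.2, 0.5]
finger_gap: 0.0287
grasp_force: 39.6
```

Call:
servo_tool:
  commands:
    - [0.011, 0.044, 0, 0, -1]
    - [0.023, 0.088, 0, 0, -1]
    - [0.023, 0.088, 0, 0, -1]
    - [0.023, 0.088, 0, 0, -1]
    - [0.023, 0.088, 0.04, 0, -1]
    - [0.023, 0.088, 0.07, 0, -1]
    - [0.023, 0.088, 0.079, 0, -1]
    - [0.023, 0.088, 0.08, 0, -1]
    - [0.023, 0.088, 0.08, 0, -1]
    - [0.023, 0.088, 0.08, 0, -1]

```text
clock: 17.65
tcp_pos: [0.5143, 0.3401, -0.0137]
tool_rot: [1.704, 2.639, 0.001]
force: [0.4, -0.2, -0.8]
finger_gap: 0.0283
grasp_force: 41.3
```

Call:
servo_tool:
  commands:
    - [0, 0.001, 0.001, 0, -1]
    - [0, 0.001, 0.001, 0, 0.2]
    - [0, 0.001, 0.001, 0, 0.2]
    - [0, 0.001, 0.001, 0, 0.2]
    - [0, 0.001, -0.04, 0, 0.2]
    - [0, 0.001, -0.08, 0, 0.2]
    - [0, 0.001, -0.1, 0, 0.2]
    - [0.02, -0.045, -0.1, 0, 0.2]
    - [0.04, -0.09, -0.1, 0, 0.2]
    - [0.059, -0.123, -0.1, 0, 0.2]
    - [0.059, -0.123, -0.1, 0, 0.2]
    - [0.059, -0.123, -0.1, 0, 0.2]
    - [0.059, -0.123, -0.1, 0, 0.2]

```text
clock: 18.95
tcp_pos: [0.3789, 0.3436, 0.0855]
tool_rot: [1.704, 2.639, 0.001]
force: [-0.2, -0.8, 1.1]
finger_gap: 0.0512
grasp_force: 0.0
```

```bash
python3 - <<'E'
from h import *
np.set_printoptions(precision=4,suppress=True)
s=read_state();print(s["tcp_pos"],s["finger_gap"])
w=grab_frame("wrist")
for n,p in dict(a=(.377,.3425,.035),b=(.5157,.34,.056),m1=(.491,.3945,.016)).items():
    print(n,proj("wrist",np.array(p),s))
cv2.imwrite("pics/z7.png",w[:,:,::-1].copy())
E
```

```text
[0.3789 0.3436 0.0855] 0.051162106337359445
a [270.2747 218.1104]
b [432.1877 299.5482]
m1 [418.2215 211.3701]
```

View pics/z7.png

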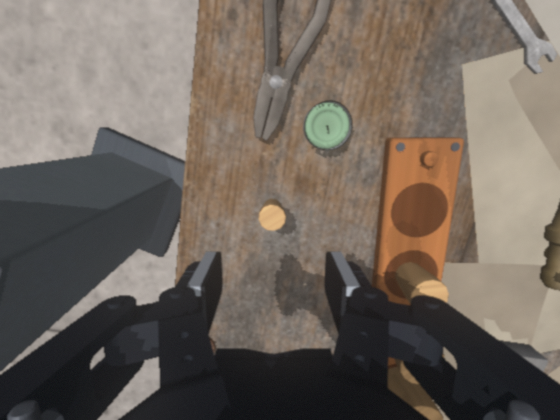

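a is at wrist (272,217), aligned. Grasp it and carry it to m1.

Call:
servo_tool:
  commands:
    - [0, 0, 0.04, 0, 0.2]
    - [0, 0, 0.08, 0, 0.2]
    - [0, 0, 0.117, 0, 0.2]
    - [0, 0, 0.117, 0, 0.2]
    - [0, 0, 0.117, 0, 0.2]
    - [0, 0, 0.117, 0, -1]
    - [0, 0, 0.117, 0, -1]
    - [0, 0, 0.117, 0, -1]
    - [0, 0, 0.117, 0, -1]
    - [0, 0, 0.117, 0, -1]
    - [0, 0, 0.117, 0, -1]
    - [0, 0, 0.1, 0, -1]
    - [0, 0, 0.06, 0, -1]
    - [0, 0, 0.02, 0, -1]
    - [0, 0, 0.02, 0, -1]

```text
clock: 20.5
tcp_pos: [0.3806, 0.3452, 0.0711]
tool_rot: [1.702, 2.636, 0.014]
force: [-0.1, 0.7, -0.9]
finger_gap: 0.0198
grasp_force: 39.2
```

Call:
servo_tool:
  commands:
    - [0, 0.045, 0, 0, -1]
    - [0, 0.09, 0, 0, -1]
    - [0, 0.123, 0, 0, -1]
    - [0, 0.123, 0, 0, -1]
    - [0, 0.123, 0.04, 0, -1]
    - [0, 0.123, 0.07, 0, -1]
    - [0, 0.124, 0.079, 0, -1]
    - [0, 0.124, 0.08, 0, -1]
    - [0, 0.124, 0.08, 0, -1]
    - [0, 0.124, 0.08, 0, -1]

```text
clock: 21.5
tcp_pos: [0.491, 0.3945, -0.0138]
tool_rot: [1.704, 2.639, 0.001]
force: [-0.1, 0.1, 0.5]
finger_gap: 0.0201
grasp_force: 44.5
```

Call:
servo_tool:
  commands:
    - [0, 0, 0.001, 0, -1]
    - [0, 0, 0.001, 0, 0.1]
    - [0, 0, 0.001, 0, 0.1]
    - [0, 0, 0.001, 0, 0.1]
    - [0, 0, -0.04, 0, 0.1]
    - [0, 0, -0.08, 0, 0.1]
    - [0, 0, -0.12, 0, 0.1]
    - [0, 0, -0.16, 0, 0.1]
    - [-0.55, -0.35, -0.18, 0, 0.1]
    - [-0.55, -0.35, -0.18, 0, 0.1]
    - [-0.55, -0.35, -0.18, 0, 0.1]
    - [-0.55, -0.35, -0.18, 0, 0.1]
    - [-0.55, -0.35, -0.18, 0, 0.1]
    - [-0.55, -0.35, -0.18, 0, 0.1]
    - [-0.55, -0.35, -0.18, 0, 0.1]
    - [-0.55, -0.35, -0.18, 0, 0.1]
    - [-0.55, -0.35, -0.18, 0, 0.1]
    - [-0.55, -0.35, -0.18, 0, 0.1]
    - [-0.55, -0.35, -0.18, 0, 0.1]
    - [-0.55, -0.35, -0.18, 0, 0.1]

```text
clock: 23.5
tcp_pos: [0.4049, -0.2012, 0.1641]
tool_rot: [1.704, 2.638, 0.0]
force: [1.2, -0.1, -0.8]
finger_gap: 0.0468
grasp_force: 0.0
```

```bash
python3 - <<'E'
from h import *
s=read_state();print(s["clock"],s["tcp_pos"])
t=grab_frame("top")[130:230,160:300];g=grab_frame("side")[150:260,140:290]
cv2.imwrite("pics/z8.png",np.vstack([cv2.resize(t,(560,400),interpolation=2)[100:360],cv2.resize(g,(450,330),interpolation=2)[:, :].copy() if 0 else cv2.copyMakeBorder(cv2.resize(g,(450,330),interpolation=2),0,0,0,110,0)])[:,:,::-1])
E
```

```text
23.5 [ 0.40492714 -0.2012395   0.16411165]
```

View pics/z8.png

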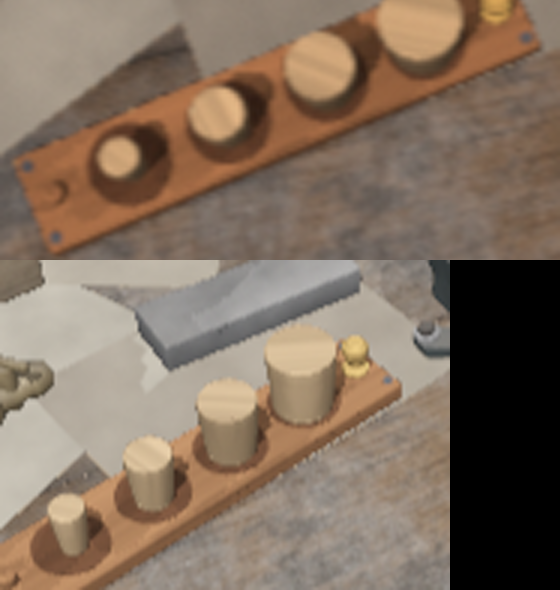

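All four bungs stand upright on their marks. Tops in the top crop are d (421,23), c (321,68), b (219,116), a (119,158); in the side crop d (300,351), c (227,401), b (148,457), a (67,511). I'll check how well they are centred.

```bash
python3 - <<'E'
from h import *
np.set_printoptions(precision=4,suppress=True)
t=np.array([(421,23),(321,68),(219,116),(119,158)]);s=np.array([(300,351),(227,401),(148,457),(67,511)])
t=(t+[.5,100.5])/4-.5+[160,130];s=(s+[.5,-259.5])/3-.5+[140,150]
M=[(.565,.2309),(.5407,.2854),(.5156,.3402),(.4908,.3946)]
for n,a,b,m,h in zip("dcba",t,s,M,(.064,.060,.056,.052)):
    x,e=tri(ray("top",a),ray("side",b));y=atz(ray("top",a),h)
    print(n,x,e,1e3*np.hypot(*(x[:2]-m)),1e3*np.hypot(*(y[:2]-m)))
E
```

```text
d [0.5615 0.2317 0.0642] [np.float64(1.1), np.float64(1.1)] 3.5615637390389607 3.8651753432393665
c [0.537  0.2849 0.0597] [np.float64(0.8), np.float64(0.8)] 3.710036075837231 4.265536252404727
b [0.5111 0.3396 0.054 ] [np.float64(0.7), np.float64(0.7)] 4.515791395222034 5.408118025006087
a [0.4881 0.393  0.0492] [np.float64(0.1), np.float64(0.1)] 3.1769768495419757 4.065013006054665
```

All four are within about 5 mm of their marks (12 mm allowed), at the right heights. Handing in.

```bash
python3 -c "
from plant import sign_off;print(sign_off())"
```

```text
the job is handed in; nothing more can be done
None
```

I handed the job in with all four bungs standing upright on their marks, thickest by the brass knob to thinnest at the far end; my last measurement put each within about 5 mm of centre (12 mm allowed) at about 23.6 s of the 88 s, the first two tries at the thickest one did not grip because the fingertips sit about 37 mm short of the reported TCP, and `sign_off` returned no verdict.

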